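Lean the clipboard against the divider and block its foot

TASK

Stand the clipboard up for reading: take it out of the slotted rack and lean it against the front of the low steel divider, foot on the bench, clip at the top and sheet facing out, centred on the divider, square to it and slanting back about 15 degrees, and let go of it. Then set the largest of the three cartons flat on the bench as a stop, lengthways to the clipboard, with one of its small ends up against the middle of the clipboard's foot. Do not let the clipboard fall, and leave the other two cartons where they are.

Things in the scene. Friction and masses are not known exactly. Their poses are not given: they have to be found in the camera images.
- divider: Low upright bent steel sheet screwed to the bench, 200 mm wide (its y), 120 mm high, 5 mm thick. Origin at the bottom of the middle of its flat front face, on the bench; its +x axis points into the sheet, away from the side to lean on (its front looks along -x, about towards the robot). A 4 mm flange and two thin struts lie only behind it, within 75 mm of the front face.
- rack: Light wooden slotted rack fixed to the bench, 100 x 130 mm base; two low cheeks with their tops 57 mm above the bench leave a slot 11 mm wide (along its x), running along its y, with its floor 12 mm above the bench. Origin on the bench under the middle of the slot.
- clipboard: Brown clipboard, 150 mm wide (its y), 200 mm tall (its z), 8 mm thick (its x), 0.2 to 0.4 kg, standing upright in the rack's slot at the start. Origin at the middle of its lower edge face. Its -x face carries the white sheet and the steel clip, +x is its plain back.
- clipboard_centre (a point): Centre of the clipboard: half its height, half the thickness of the board. Axes as the clipboard's: z up along the board to the clip, -x out of the face with the sheet.
- clip (a point): Grip point on the clipboard: middle of the steel clip, a flat plate 100 mm wide, 36 mm high and 4 mm thick on the front of the board, so that board and clip together are 12 mm thick here (from 8 mm before to 4 mm behind the middle of the board); 22 mm below the top edge. Axes as the clipboard's.
- clipboard_foot (a point): Middle of the clipboard's front lower edge (on the side of the sheet). Axes as the clipboard's.
- carton_large: Largest of three closed product cartons lying about, blue and white: 60 mm (its x) by 90 mm (its y) by 45 mm high, about 0.34 kg. Origin at the centre of its underside.
- carton_large_centre (a point): Centre of the largest carton, 22.5 mm above its underside. Axes as the carton's: y along its 90 mm length.
- carton_end_a (a point): Bottom middle of the largest carton's small end at its +y.
- carton_end_b (a point): Bottom middle of the largest carton's small end at its -y.
- carton_medium: Bystander: red carton, 51 x 75 x 29 mm high. Origin at the centre of its underside.
- carton_small: Bystander: white carton, 46 x 60 x 30 mm high. Origin at the centre of its underside.
Not all that is in view belongs to the job. What is shaped like the carton_large but pink is not meant. What is shaped like the divider but red is not meant.

How it is judged:
On the way, in this order (a step that is already met when the one before it is completed fails the run):
1. the clipboard is lifted clear of the rack (height (world z) of clipboard_foot above 0.062 m), for 0.1 s.
2. the clipboard leans against the front of the divider, released (angle between clipboard_centre's own x axis and vertical between 1.6908 and 2.0408 rad and angle between clipboard_centre's own z axis and vertical between 0.12 and 0.47 rad and angle between the y axis of clipboard_centre and the y axis of divider, either way round below 0.2 rad and y of clipboard_foot in the frame of divider between -0.06 and 0.06 m and x of clipboard_foot in the frame of divider between -0.09 and -0.01 m and height (world z) of clipboard_foot below 0.012 m and contact force between clipboard and divider above 0.03 N and contact force between clipboard and the fingers below 0.1 N and linear speed of clipboard below 0.02 m/s), for 0.3 s.
At the end, for the whole second after the job is handed in: Clipboard: foot on bench, against divider front, sheet out, slant 7 to 27 deg, square within 11 deg, foot 10 to 90 mm in front, 60 mm off centre at most. Largest carton flat, a small end within 15 mm of the foot, 45 mm off its middle at most, straight on within 17 deg. Both released, at rest (all of step 2 and ((x of carton_end_a in the frame of clipboard_foot between -0.015 and 0.006 m and y of carton_end_a in the frame of clipboard_foot between -0.045 and 0.045 m) or (x of carton_end_b in the frame of clipboard_foot between -0.015 and 0.006 m and y of carton_end_b in the frame of clipboard_foot between -0.045 and 0.045 m)) and angle between the y axis of carton_large_centre and the x axis of divider, either way round below 0.3 rad and angle between carton_large_centre's own z axis and vertical below 0.1 rad and height (world z) of carton_large_centre between 0.012 and 0.03 m and contact force between carton_large and the fingers below 0.1 N and linear speed of carton_large below 0.02 m/s); the robot touches nothing.
It fails at once if the clipboard falls over (angle between clipboard_centre's own z axis and vertical above 1 rad).
It fails at once if one of the other two cartons is moved more than 40 mm (distance of any of carton_medium, carton_small from where it was at the start of the episode above 0.04 m).
It also fails if it takes over 67 s, if anything falls off the work surface, if the arm or the gripper's body presses on something with over 40 N, if the wrist force passes 120 N, or if a joint passes its speed limit or range.

ROBOT

A 7-joint arm with a two-finger parallel gripper is mounted at the origin on the work surface; the furniture and walls round the work are solid. World frame = base frame: x ahead of the robot, y to its left, z up, the work surface at z = 0. Lengths are in m, angles in rad, forces in N, time in s.
With the tool pointing down it reaches from about 0.425 to 0.925 m from the base axis. Payload 6.8 kg.
Tool frame: the origin (TCP) lies at the very end of the fingers, on their centre line; the grasp point (between the pads) lies 19 mm behind it; z points along the fingers, y is the line along which they close (so a half turn about z gives the same grasp; the last joint's range is limited). The gripper opens to 85 mm and grips with 20 to 120 N. Pads are 22 mm wide; open, the fingers measure 114 mm over their backs; the gripper's body (76 mm by 85 mm) begins 54 mm behind the grasp point. The pads swing forward as they close: fully open they stand 13 mm farther back than shut.
Start: joints at [1.18, 0.477, 0.022, 1.555, -0.011, 1.109, -0.083], TCP at [0.188, -0.648, 0.231] pointing down, gripper open.
Joint ranges: [-2.96, 2.96], [-0.34, 2.1], [-1.41, 1.46], [0.24, 2.44], [-1.37, 4.51], [0.17, 1.92], [-2.96, 2.96]. Speed limits (rad/s): [2.39, 2.39, 3.14, 3.14, 3.14, 3.14, 3.14].

INTERFACE

Orientations are given as a unit quaternion [w, x, y, z].
In Python, from station import bot gives the robot as it stands.
- The arm moves only by the tool apply_moves, never from a script. Its argument "deltas" is a list of rows, each a list of 3 entries, a list of its own where there are three numbers: the closure, from 0 (fully open) to 1 (shut), then the shift along the tool's x, y, z in units of 0.2 m (1.0 is 0.2 m), then the turn about the tool's z in units of 2 pi rad (1.0 is 2 pi rad). A call has 1 to 12 rows; each row is the pose to reach, as a shift and turn from the pose commanded when the call began, along the tool's axes at that moment, turning the shorter way round; what a row does not reach only later rows make up. A row lasts 1/10 s, in which the tool goes at most 50 mm and 8.59 degrees, less where a joint would pass 70% of its speed; a pose out of reach is approached as far as the arm can. A call with a number of a shift or a turn outside -1 to 1 is refused whole. A call with a gripper value outside its range is refused whole. The fingers move at their own pace and stop on an object; "squeeze" is the grip in N (left out, the last holds). Time passes only in rows, so rows that repeat a pose let the fingers close. It gives the time, the measured TCP pose, the force, the opening and the grip force at its end, in the units of the state.
- bot.get_obs(): the state, without advancing time (a new reading comes with each control period).
- bot.read_camera(name): name is "side" or "top" or "wrist"; returns a dict with "color" (400x640x3 uint8, red, green, blue), "intrinsics" (3x3 intrinsics, pixels), "pose" (4x4, takes a point from camera to world coordinates); the wrist camera has in their place "hand_eye" (4x4, takes a point from camera to tool coordinates, whose origin is the TCP and whose axes are the flange's). Camera axes: x right, y down, z forward; pixel columns grow to the right and rows downward; lengths in m; the calibration is good to about 2 mm. A picture is of the moment at which its call begins: read the wrist's pose just before it. There is no depth.
- bot.hand_in(): hands the job in; it is judged then, once.
Trained networks look in a picture, given as the dict that the camera call returned (one of the last four; its "shot" number tells which), for a name from the list of things; names that differ only in an ending like _2 or _b are one class to them, and where a whole thing is asked for, a point or a joint stands for the part that bears it (a point fixed in the world has none). Each returns a list of dicts, best first, with "confidence" (0 to 1); they miss things now and then, are a little off and sometimes report something else, mostly with a low value. They report only what shows in the picture. A call takes as long as a camera call. They do not tell look-alikes from the thing itself.
- bot.look_for(picture, target): "point" ([x, y, z] in m, in world coordinates, good to about 4 mm: the middle of the surface that is visible of it).
The state is a dict: "t": time; "q": joint angles; "joint_vel": joint speeds; "joint_torque": joint torques, N m; "eef_pos": TCP position; "tool_rot": TCP orientation; "contact_force": force on the tool from outside, world axes, zero at the start; "torque": the same for the moment, N m; "gripper_width": opening from 0.0 (shut) to 1.0 (fully open); "grasp_force": force on a finger pad.
Only numpy, scipy, OpenCV 4.12 (cv2) and the standard library are available. Lean on these libraries where they do the work, as an engineer would, in place of code of your own. Each camera call takes 0.05 s, during which the arm holds its last target. There are 200 camera calls.

## Working session

There is one attempt and no reset: what is moved stays moved. The work goes in short steps, Python scripts to look and compute and a tool call to move; the robot and the scene stay as the last step left them, time stands still between calls to the robot, and variables do not carry over. Pictures are saved under pics/ and viewed, at most 10 in all, crops included, and the job is handed in when it is done.

Besides the shell and the picture viewer there is one more tool, called after "Emit:" in YAML: its name, and indented under it one key for each argument. apply_moves: Moves the arm, as the interface text tells. Its arguments: {"type":"object","properties":{"deltas":{"type":"array","items":{"type":"array"}},"squeeze":{"type":"number"}},"required":["deltas"]}

```bash
mkdir -p pics && ls
python3 - <<'E'
from station import bot
import cv2, numpy as np
o=bot.get_obs(); print({k:np.round(v,3).tolist() for k,v in o.items()})
for n in ["top","side"]:
    p=bot.read_camera(n); cv2.imwrite(f"pics/{n}0.png",p["color"][:,:,::-1])
    print(n,np.round(p["intrinsics"],1).tolist(),np.round(p["pose"],3).tolist())
    for t in ["divider","rack","clipboard","clip","carton_large","carton_medium","carton_small"]:
        print(t,[(np.round(d["point"],3).tolist(),round(d["confidence"],2)) for d in bot.look_for(p,t)])
E
```

```text
pics
{'t': 0.0, 'q': [1.18, 0.478, 0.022, 1.556, -0.012, 1.109, -0.083], 'joint_vel': [0.001, 0.001, -0.0, 0.001, -0.0, -0.001, 0.002], 'joint_torque': [-0.0, -59.645, 1.608, -28.12, 0.012, 0.009, -0.0], 'eef_pos': [0.188, -0.648, 0.23], 'tool_rot': [-0.001, 0.99, 0.141, -0.0], 'contact_force': [0.181, -0.754, 0.389], 'torque': [-0.013, 0.038, 0.013], 'grasp_force': 0.0, 'gripper_width': 1.002}
top [[437.7, 0.0, 324.2], [0.0, 437.7, 195.1], [0.0, 0.0, 1.0]] [[-0.014, -0.988, 0.152, 0.246], [-1.0, 0.012, -0.011, -0.009], [0.009, -0.152, -0.988, 1.281], [0.0, 0.0, 0.0, 1.0]]
divider [([0.207, -0.294, 0.003], 0.91), ([0.612, -0.234, 0.017], 0.62), ([0.441, 0.005, 0.045], 0.18)]
rack [([0.586, 0.205, 0.014], 0.62)]
clipboard [([0.606, 0.209, 0.15], 0.79)]
clip [([0.608, 0.207, 0.15], 0.96), ([0.585, 0.204, 0.012], 0.4)]
carton_large [([0.44, 0.008, 0.045], 0.7), ([0.45, 0.205, 0.05], 0.56)]
carton_medium [([0.561, -0.021, 0.029], 0.96), ([0.606, 0.207, 0.15], 0.26)]
carton_small [([0.692, -0.018, 0.03], 0.65), ([0.606, 0.207, 0.15], 0.18)]
side [[500.6, 0.0, 318.3], [0.0, 500.6, 193.2], [0.0, 0.0, 1.0]] [[-0.312, 0.822, -0.477, 1.132], [0.95, 0.267, -0.161, 0.22], [-0.006, -0.503, -0.864, 1.351], [0.0, 0.0, 0.0, 1.0]]
divider [([0.622, -0.235, 0.0], 0.68), ([0.18, -0.295, 0.024], 0.58), ([0.616, 0.209, 0.145], 0.16)]
rack [([0.63, 0.206, 0.009], 0.71)]
clipboard [([0.614, 0.211, 0.148], 0.85)]
clip [([0.612, 0.212, 0.144], 0.61)]
carton_large [([0.452, 0.013, 0.048], 0.9), ([0.467, 0.21, 0.046], 0.69)]
carton_medium [([0.572, -0.015, 0.029], 0.65)]
carton_small [([0.706, -0.02, 0.028], 0.88)]
```

View pics/top0.png

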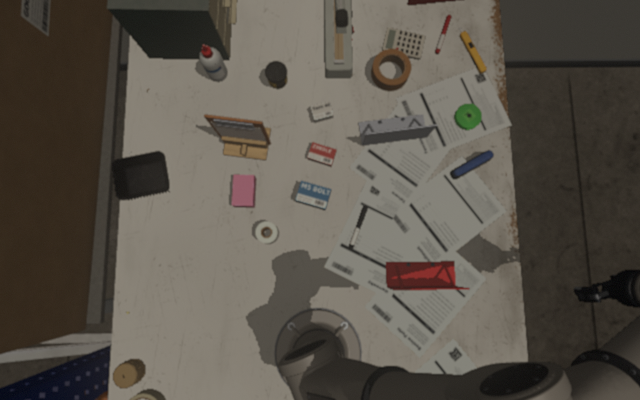

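View pics/side0.png

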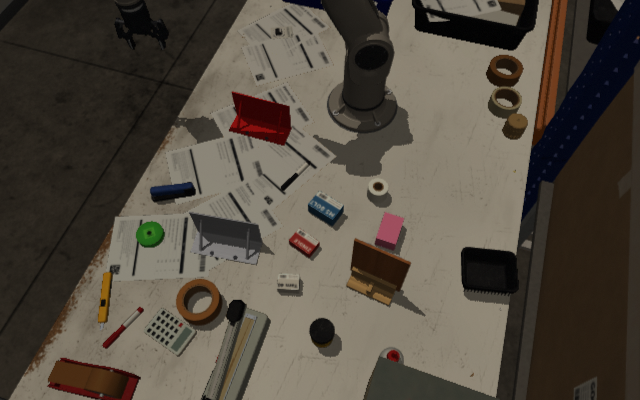

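Top view: steel divider at (395,127), slightly turned; rack and clipboard at (240,132), with its plain back towards +x (side view); blue carton at (312,194), long along y. The pink carton and the red divider are decoys. Next I'll enlarge for the corners.

Run:
```python
import cv2, numpy as np
a=cv2.imread("pics/top0.png")
def up(c0,r0,w,h,s): return cv2.resize(a[r0:r0+h,c0:c0+w],None,fx=s,fy=s,interpolation=cv2.INTER_CUBIC)
im=np.zeros((600,800,3),np.uint8)
im[:300,:400]=up(350,105,100,75,4); im[:300,400:]=up(190,100,100,75,4); im[300:,:400]=up(270,150,100,75,4)
b=cv2.imread("pics/side0.png"); im[300:,400:]=cv2.resize(b[200:275,180:280],None,fx=4,fy=4,interpolation=cv2.INTER_CUBIC)
cv2.imwrite("pics/c1.png",cv2.convertScaleAbs(im,alpha=1.5))
```

```text
(no output)
```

View pics/c1.png

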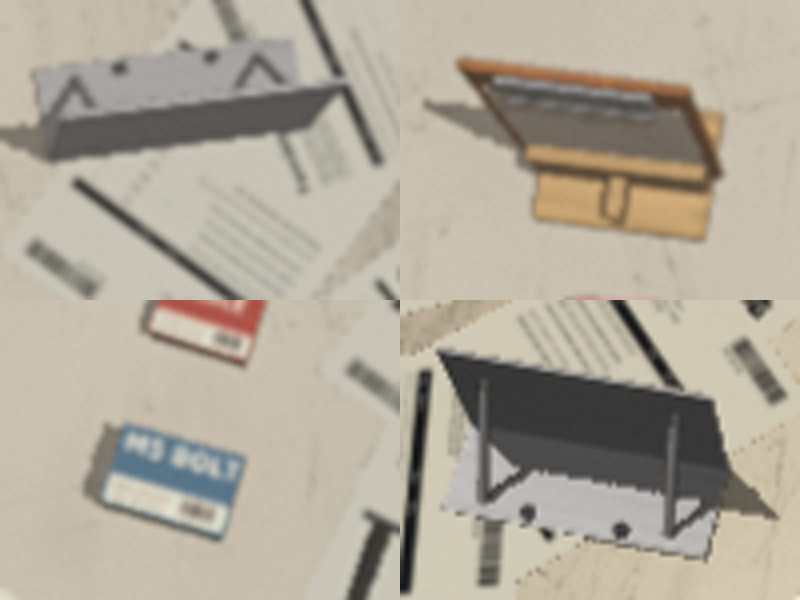

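```bash
cat > h.py <<'E'
from station import bot
import numpy as np
def ray(p,u,v,z):
    K=p["intrinsics"];T=p["pose"];d=T[:3,:3]@np.linalg.solve(K,[u,v,1.]);o=T[:3,3];return o+d*(z-o[2])/d[2]
E
python3 - <<'E'
from h import *
p=bot.read_camera("top"); s=bot.read_camera("side")
def seg(n,p,off,a,b,z):
    P=[ray(p,off[0]+q[0]/4,off[1]+q[1]/4,z) for q in (a,b)]
    d=P[1]-P[0]; print(n,np.round(P,3).tolist(),"mid",np.round((P[0]+P[1])/2,4)[:2],"len",round(np.linalg.norm(d),3),"yaw",round(np.degrees(np.arctan2(d[1],d[0])),1))
seg("div bot",p,(350,105),(50,160),(305,130),0)
seg("div top",p,(350,105),(40,122),(350,82),.12)
seg("div top side",s,(180,200),(37,51),(316,102),.12)
seg("clipb back top",p,(190,100),(60,58),(290,88),.212)
seg("clipb front top",p,(190,100),(62,68),(288,98),.212)
seg("rack front",p,(190,100),(134,218),(306,240),.0)
seg("cart L",p,(270,150),(122,124),(245,155),.045)
seg("cart L2",p,(270,150),(106,200),(228,228),.045)
seg("cart L3",p,(270,150),(122,124),(106,200),.045)
E
```

```text
div bot [[0.594, -0.141, 0.0], [0.615, -0.335, 0.0]] mid [ 0.6048 -0.2383] len 0.195 yaw -83.8
div top [[0.588, -0.123, 0.12], [0.615, -0.337, 0.12]] mid [ 0.6015 -0.2301] len 0.216 yaw -83.1
div top side [[0.624, -0.332, 0.12], [0.601, -0.133, 0.12]] mid [ 0.6124 -0.2325] len 0.201 yaw 96.6
clipb back top [[0.621, 0.278, 0.212], [0.599, 0.132, 0.212]] mid [0.6101 0.2053] len 0.147 yaw -98.3
clipb front top [[0.614, 0.277, 0.212], [0.593, 0.134, 0.212]] mid [0.6035 0.2052] len 0.145 yaw -98.5
rack front [[0.57, 0.276, 0.0], [0.551, 0.148, 0.0]] mid [0.5604 0.212 ] len 0.13 yaw -98.1
cart L [[0.478, 0.044, 0.045], [0.454, -0.044, 0.045]] mid [4.658e-01 3.000e-04] len 0.091 yaw -105.1
cart L2 [[0.423, 0.056, 0.045], [0.401, -0.031, 0.045]] mid [0.4121 0.0127] len 0.089 yaw -103.8
cart L3 [[0.478, 0.044, 0.045], [0.423, 0.056, 0.045]] mid [0.4501 0.0501] len 0.056 yaw 168.0
```

```bash
cat >> h.py <<'E'
from scipy.spatial.transform import Rotation as R
def st():
    o=bot.get_obs();w=o["tool_rot"];M=R.from_quat([w[1],w[2],w[3],w[0]]).as_matrix()
    return np.array(o["eef_pos"]),M,np.degrees(np.arctan2(M[1,1],M[0,1])),o
def go(x,y,z,yaw=None):
    "units from the present pose to TCP x,y,z with tool y axis at yaw deg"
    p,M,yw,o=st(); d=M.T@(np.array([x,y,z])-p)/.2
    t=0 if yaw is None else -((yaw-yw+180)%360-180)/360
    print("t %.2f"%o["t"],"pos",p.round(4),"yaw %.2f"%yw,"tilt",M[:,2].round(3),"w %.3f g %.1f"%(o["gripper_width"],o["grasp_force"]),"F",np.round(o["contact_force"],1)); print("-> shift",d.round(4).tolist(),"turn %.4f"%t)
E
python3 -c "
from h import *
go(.605,.205,.32,-8.3)"
```

```text
t 0.90 pos [ 0.1884 -0.6482  0.2313] yaw -73.80 tilt [ 0. -0. -1.] w 1.001 g 0.0 F [-0.1 -0.1  1.4]
-> shift [3.1906, -3.5155, -0.4434] turn -0.1819
```

Emit:
apply_moves:
  deltas:
    - [0,[0.8,-0.88,-0.1],0]
    - [0,[0.8,-0.88,-0.1],0]
    - [0,[0.8,-0.88,-0.1],0]
    - [0,[0.8,-0.88,-0.1],0]
    - [0,[0.8,-0.88,-0.1],0]

```text
t: 1.4
eef_pos: [0.2943, -0.4318, 0.2518]
tool_rot: [0.0, 0.99, 0.142, 0.0]
contact_force: [0.1, -0.2, 0.2]
gripper_width: 0.998
grasp_force: 0.0
```

Emit:
apply_moves:
  deltas:
    - [0,[0.8,-0.88,-0.15],0]
    - [0,[0.8,-0.88,-0.15],0]
    - [0,[0.8,-0.88,-0.15],0]
    - [0,[0.8,-0.88,-0.15],0]
    - [0,[0.8,-0.88,-0.15],0]

```text
t: 1.9
eef_pos: [0.3985, -0.2181, 0.2821]
tool_rot: [0.0, 0.99, 0.142, 0.001]
contact_force: [1.1, -0.6, 0.4]
gripper_width: 1.001
grasp_force: 0.0
```

Emit:
apply_moves:
  deltas:
    - [0,[0.8,-0.88,-0.2],0]
    - [0,[0.8,-0.88,-0.2],0]
    - [0,[0.8,-0.88,-0.2],0]
    - [0,[0.8,-0.88,-0.2],0]
    - [0,[0.8,-0.88,-0.2],0]

```text
t: 2.4
eef_pos: [0.5028, -0.0044, 0.3222]
tool_rot: [-0.0, 0.99, 0.142, 0.001]
contact_force: [0.4, -0.7, 0.5]
gripper_width: 0.999
grasp_force: 0.0
```

Emit:
apply_moves:
  deltas:
    - [0,[0.76,-0.86,0],-0.182]
    - [0,[0.76,-0.86,0],-0.182]
    - [0,[0.76,-0.86,0],-0.182]
    - [0,[0.76,-0.86,0],-0.182]
    - [0,[0.76,-0.86,0],-0.182]
    - [0,[0.76,-0.86,0],-0.182]
    - [0,[0.76,-0.86,0],-0.182]
    - [0,[0.76,-0.86,0],-0.182]
    - [0,[0.76,-0.86,0],-0.182]
    - [0,[0.76,-0.86,0],-0.182]

```text
t: 3.4
eef_pos: [0.6, 0.2001, 0.3213]
tool_rot: [0.0, 0.757, 0.653, -0.0]
contact_force: [0.1, 0.0, 0.7]
gripper_width: 1.001
grasp_force: 0.0
```

Run:
```python
from h import *
import cv2
go(.605,.205,.32,-8.3)
p,M,yw,o=st()
w=bot.read_camera("wrist"); cv2.imwrite("pics/w1.png",w["color"][:,:,::-1])
print(np.round(w["hand_eye"],3).tolist(),w["intrinsics"])
for t in ["clip","clipboard"]: print(t,bot.look_for(w,t))
```

```text
t 3.40 pos [0.6    0.2001 0.3213] yaw -8.45 tilt [-0. -0. -1.] w 1.001 g 0.0 F [0.1 0.  0.7]
-> shift [0.0278, 0.0213, 0.0064] turn -0.0004
[[-0.0, -0.957, -0.29, 0.074], [1.0, -0.0, 0.0, 0.0], [-0.0, -0.29, 0.957, -0.143], [0.0, 0.0, 0.0, 1.0]] [[343.26613735   0.         318.55897658]
 [  0.         343.26613735 201.46314866]
 [  0.           0.           1.        ]]
clip [{'point': [0.6075, 0.2158, 0.2121], 'confidence': 0.97}]
clipboard [{'point': [0.6088, 0.2178, 0.2127], 'confidence': 0.9}]
```

View pics/w1.png

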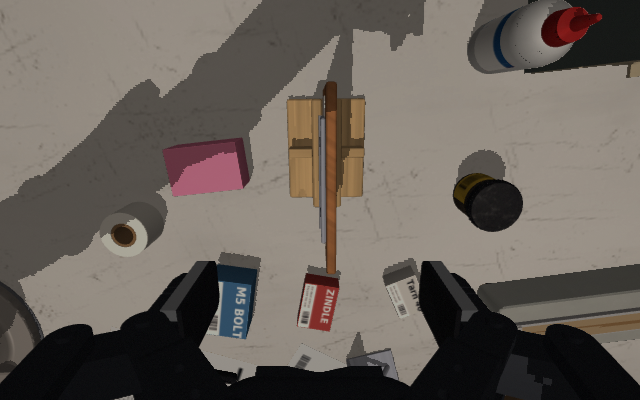

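The wrist view shows the board's top edge upright in the picture, from (330,83) to (332,272), with the clip on the left. The yaw is right, with about 10 mm to correct along x and 7 mm along y. I'll descend and grip.

Emit:
apply_moves:
  deltas:
    - [0,[0.05,0.036,0.2],0]
    - [0,[0.05,0.036,0.4],0]
    - [0,[0.05,0.036,0.55],0]
    - [0,[0.05,0.036,0.65],0]
    - [0,[0.05,0.036,0.75],0]
    - [0,[0.05,0.036,0.75],0]
    - [0.5,[0.05,0.036,0.75],0]
    - [0.7,[0.05,0.036,0.75],0]
    - [0.85,[0.05,0.036,0.75],0]
    - [1,[0.05,0.036,0.75],0]
    - [1,[0.05,0.036,0.75],0]
    - [1,[0.05,0.036,0.75],0]
  squeeze: 50

```text
t: 4.75
eef_pos: [0.6089, 0.2094, 0.1719]
tool_rot: [0.0, 0.756, 0.654, 0.001]
contact_force: [-1.0, -1.1, 2.8]
gripper_width: 0.131
grasp_force: 49.6
```

Emit:
apply_moves:
  deltas:
    - [1,[0,0,0],0]
    - [1,[0,0,0],0]
    - [1,[0,0,0],0]
    - [1,[0,0,0],0]

```text
t: 5.15
eef_pos: [0.6089, 0.2094, 0.172]
tool_rot: [0.0, 0.756, 0.654, 0.001]
contact_force: [0.1, -0.8, 5.3]
gripper_width: 0.134
grasp_force: 50.1
```

Emit:
apply_moves:
  deltas:
    - [1,[0,0,-0.05],0]
    - [1,[0,0,-0.15],0]
    - [1,[0,0,-0.28],0]
    - [1,[0,0,-0.42],0]
    - [1,[0,0,-0.56],0]
    - [1,[0,0,-0.7],0]
    - [1,[0,0,-0.8],0]
    - [1,[0,0,-0.85],0]
    - [1,[0,0,-0.85],0]

```text
t: 6.05
eef_pos: [0.6086, 0.2094, 0.3421]
tool_rot: [0.0, 0.756, 0.654, 0.0]
contact_force: [-0.6, 0.2, -3.7]
gripper_width: 0.134
grasp_force: 49.9
```

Run:
```python
from h import *
import cv2
c,s=np.cos(np.radians(6.5)),np.sin(np.radians(6.5))
for d in (-.15,-.036): go(.606+d*c,-.233+d*s,.342,6.5)
for n in ["top","side"]:
    p=bot.read_camera(n)
    for t in ["clipboard","divider"]: print(n,t,[(np.round(d["point"],3).tolist(),round(d["confidence"],2)) for d in bot.look_for(p,t)])
    cv2.imwrite(f"pics/{n}1.png",p["color"][:,:,::-1])
```

```text
t 6.05 pos [0.6086 0.2094 0.3421] yaw -8.28 tilt [ 0.001  0.    -1.   ] w 0.134 g 49.9 F [-0.6  0.2 -3.7]
-> shift [-2.382, -0.4195, -0.0012] turn -0.0411
t 6.05 pos [0.6086 0.2094 0.3421] yaw -8.28 tilt [ 0.001  0.    -1.   ] w 0.134 g 49.9 F [-0.6  0.2 -3.7]
-> shift [-2.2366, 0.1316, -0.0006] turn -0.0411
top clipboard [([0.585, 0.256, 0.016], 0.53), ([0.618, 0.275, 0.323], 0.48)]
top divider [([0.614, -0.232, 0.013], 0.91), ([0.204, -0.347, 0.003], 0.79)]
side clipboard [([0.616, 0.212, 0.292], 0.87)]
side divider [([0.623, -0.233, 0.001], 0.67), ([0.182, -0.296, 0.021], 0.63)]
```

Emit:
apply_moves:
  deltas:
    - [1,[-0.1,-0.03,0],0]
    - [1,[-0.25,-0.07,0],0]
    - [1,[-0.4,-0.1,0],0]
    - [1,[-0.55,-0.12,0],0]
    - [1,[-0.7,-0.12,0],0]
    - [1,[-0.8,-0.12,0],0]

```text
t: 6.95
eef_pos: [0.5611, 0.0515, 0.3407]
tool_rot: [0.0, 0.757, 0.653, -0.001]
contact_force: [-0.1, 0.4, -4.0]
gripper_width: 0.132
grasp_force: 49.8
```

Emit:
apply_moves:
  deltas:
    - [1,[-0.1,-0.03,0],0]
    - [1,[-0.25,-0.07,0],0]
    - [1,[-0.4,-0.1,0],0]
    - [1,[-0.55,-0.12,0],0]
    - [1,[-0.7,-0.12,0],0]
    - [1,[-0.8,-0.12,0],0]

```text
t: 7.55
eef_pos: [0.514, -0.1031, 0.3408]
tool_rot: [0.0, 0.757, 0.653, -0.001]
contact_force: [0.1, -0.4, -3.8]
gripper_width: 0.134
grasp_force: 49.8
```

Emit:
apply_moves:
  deltas:
    - [1,[-0.1,0.02,0],-0.01]
    - [1,[-0.2,0.04,0],-0.02]
    - [1,[-0.35,0.06,0],-0.03]
    - [1,[-0.5,0.06,0],-0.041]
    - [1,[-0.6,0.06,0],-0.041]
    - [1,[-0.7,0.06,0],-0.041]
    - [1,[-0.7,0.06,0],-0.041]
    - [1,[-0.7,0.06,0],-0.041]

```text
t: 8.35
eef_pos: [0.5064, -0.2406, 0.3408]
tool_rot: [-0.001, 0.666, 0.746, 0.0]
contact_force: [-0.4, 1.0, -2.8]
gripper_width: 0.138
grasp_force: 49.9
```

Run:
```python
from h import *
import cv2
c,s=np.cos(np.radians(6.5)),np.sin(np.radians(6.5))
for d in (-.08,-.038): go(.606+d*c,-.233+d*s,.342,6.5)
w=bot.read_camera("wrist"); cv2.imwrite("pics/w2.png",w["color"][:,:,::-1])
t=bot.read_camera("top"); print(bot.look_for(t,"clipboard"))
s=bot.read_camera("side"); print(bot.look_for(s,"clipboard"))
im=np.vstack([cv2.resize(t["color"][80:230,320:480],(640,600)) ,])
im=np.hstack([cv2.resize(t["color"][80:230,320:480],(400,375)),cv2.resize(s["color"][150:300,170:330],(400,375))])
cv2.imwrite("pics/c2.png",im[:,:,::-1])
```

```text
t 8.35 pos [ 0.5064 -0.2406  0.3408] yaw 6.45 tilt [-0.001  0.001 -1.   ] w 0.138 g 49.9 F [-0.4  1.  -2.8]
-> shift [-0.0186, 0.099, -0.0063] turn -0.0001
t 8.35 pos [ 0.5064 -0.2406  0.3408] yaw 6.45 tilt [-0.001  0.001 -1.   ] w 0.138 g 49.9 F [-0.4  1.  -2.8]
-> shift [-0.0184, 0.309, -0.0064] turn -0.0001
[{'point': [0.5022, -0.2, 0.2959], 'confidence': 0.66}]
[{'point': [0.5138, -0.227, 0.2847], 'confidence': 0.94}]
```

View pics/w2.png

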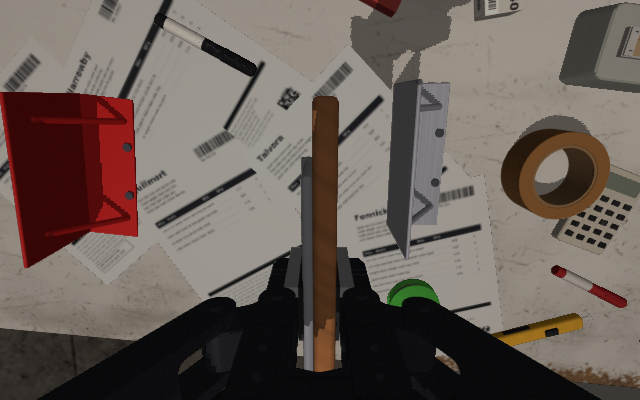

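Wrist view: the board is held with its clip to the left. The divider front's bottom edge runs (393,81)-(388,228) and its top edge (420,83)-(407,258).

Run:
```python
from h import *
p,M,yw,o=st(); T=np.eye(4);T[:3,:3]=M;T[:3,3]=p
w=bot.read_camera("wrist"); q={"intrinsics":w["intrinsics"],"pose":T@w["hand_eye"]}
for n,a,b,z in (("bot",(393,81),(388,228),0),("top",(420,83),(407,258),.12)):
    A,B=ray(q,*a,z),ray(q,*b,z);d=A-B;print(n,A.round(4),B.round(4),"mid",((A+B)/2).round(4),"len %.3f yaw %.1f"%(np.linalg.norm(d),np.degrees(np.arctan2(d[1],d[0]))))
```

```text
bot [ 0.5947 -0.1344  0.    ] [ 0.6243 -0.3418  0.    ] mid [ 0.6095 -0.2381  0.    ] len 0.210 yaw 98.1
top [ 0.5981 -0.1411  0.12  ] [ 0.6216 -0.3327  0.12  ] mid [ 0.6098 -0.2369  0.12  ] len 0.193 yaw 97.0
```

View pics/c2.png

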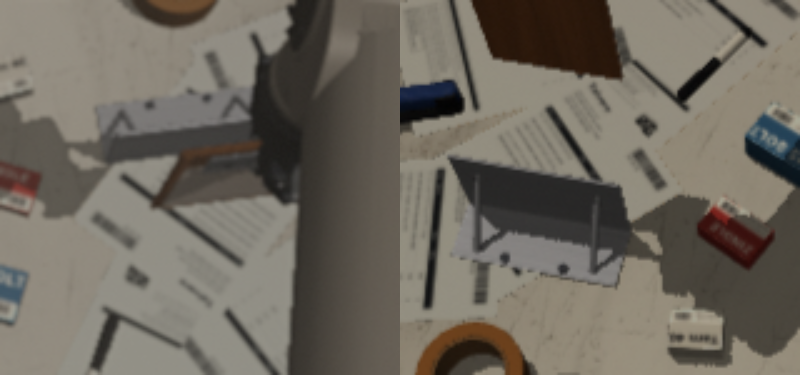

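Emit:
apply_moves:
  deltas:
    - [1,[-0.02,0.1,0],0]
    - [1,[-0.03,0.22,0.05],-0.0015]
    - [1,[-0.03,0.323,0.15],-0.0015]
    - [1,[-0.03,0.323,0.3],-0.0015]
    - [1,[-0.03,0.323,0.45],-0.0015]
    - [1,[-0.03,0.323,0.6],-0.0015]
    - [1,[-0.03,0.323,0.72],-0.0015]
    - [1,[-0.03,0.323,0.8],-0.0015]
    - [1,[-0.03,0.323,0.85],-0.0015]
    - [1,[-0.03,0.323,0.87],-0.0015]
    - [1,[-0.03,0.323,0.87],-0.0015]

```text
t: 9.75
eef_pos: [0.5719, -0.2395, 0.1677]
tool_rot: [0.0, 0.662, 0.749, 0.0]
contact_force: [-0.2, 0.9, -2.6]
gripper_width: 0.139
grasp_force: 50.0
```

Emit:
apply_moves:
  deltas:
    - [1,[0,0,0.01],0]
    - [1,[0,0,0.015],0]
    - [1,[0,0,0.02],0]
    - [1,[0,0,0.02],0]

```text
t: 10.15
eef_pos: [0.5716, -0.2396, 0.1635]
tool_rot: [0.0, 0.663, 0.749, 0.0]
contact_force: [-0.2, -1.0, -3.4]
gripper_width: 0.131
grasp_force: 50.1
```

Emit:
apply_moves:
  deltas:
    - [1,[0,0,0.005],0]
    - [1,[0,0,0.01],0]
    - [1,[0,0,0.015],0]
    - [1,[0,0,0.015],0]

```text
t: 10.55
eef_pos: [0.5714, -0.2395, 0.1601]
tool_rot: [-0.0, 0.662, 0.749, -0.0]
contact_force: [0.0, -1.1, -3.2]
gripper_width: 0.134
grasp_force: 50.1
```

Emit:
apply_moves:
  deltas:
    - [1,[0,0,0.005],0]
    - [1,[0,0,0.005],0]

```text
t: 10.75
eef_pos: [0.5718, -0.2394, 0.16]
tool_rot: [0.0, 0.662, 0.749, 0.0]
contact_force: [-1.5, 1.0, 2.2]
gripper_width: 0.135
grasp_force: 51.4
```

Emit:
apply_moves:
  deltas:
    - [0.8,[0,0,0],0]
    - [0.72,[0,0,0],0]
    - [0.64,[0,0,0],0]
    - [0.62,[0,0,0],0]
    - [0.62,[0,0,0],0]

```text
t: 11.25
eef_pos: [0.5716, -0.2396, 0.1593]
tool_rot: [0.0, 0.662, 0.749, 0.0]
contact_force: [0.3, 0.2, 0.1]
gripper_width: 0.381
grasp_force: 0.0
```

Emit:
apply_moves:
  deltas:
    - [0.62,[0,0.015,0],0]
    - [0.62,[0,0.03,0],0]
    - [0.62,[0,0.045,0],0]
    - [0.62,[0,0.06,0],0]
    - [0.62,[0,0.075,0],0]
    - [0.62,[0,0.09,0],0]
    - [0.62,[0,0.105,0],0]
    - [0.62,[0,0.12,0],0]
    - [0.62,[0,0.12,0],0]

```text
t: 12.15
eef_pos: [0.5959, -0.2363, 0.1594]
tool_rot: [0.0, 0.662, 0.749, 0.0]
contact_force: [0.9, 0.1, -0.6]
gripper_width: 0.38
grasp_force: 0.2
```

Run:
```python
from h import *
import cv2
go(.609,-.235,.16)
w=bot.read_camera("wrist")["color"]; s=bot.read_camera("side")["color"]
im=np.hstack([cv2.resize(w[:,160:480],(400,500)),cv2.resize(s[130:290,180:308],(400,500))])
cv2.imwrite("pics/c3.png",im[:,:,::-1])
```

```text
t 12.15 pos [ 0.5959 -0.2363  0.1594] yaw 7.04 tilt [ 0.001  0.    -1.   ] w 0.380 g 0.2 F [ 0.9  0.1 -0.6]
-> shift [-0.0016, 0.0656, -0.0032] turn 0.0000
```

View pics/c3.png

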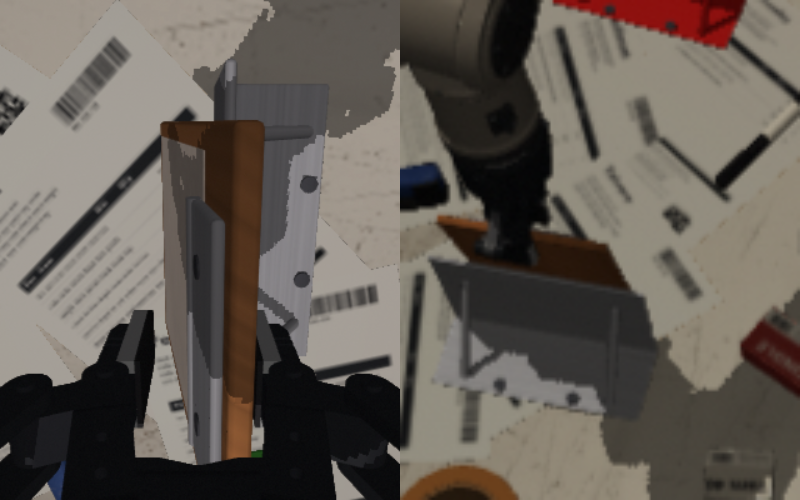

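The board now rests tilted on the far finger (right of it in the wrist view), and is square to the divider. I'll carry it on forward.

Emit:
apply_moves:
  deltas:
    - [0.62,[0,0.012,0],0]
    - [0.62,[0,0.024,0],0]
    - [0.62,[0,0.036,0],0]
    - [0.62,[0,0.048,0],0]
    - [0.62,[0,0.06,0],0]
    - [0.62,[0,0.072,0],0]
    - [0.62,[0,0.084,0],0]
    - [0.62,[0,0.096,0],0]
    - [0.62,[0,0.105,0],0]
    - [0.62,[0,0.105,0],0]

```text
t: 13.25
eef_pos: [0.6165, -0.2339, 0.1593]
tool_rot: [0.0, 0.662, 0.749, 0.0]
contact_force: [0.4, -0.1, 0.4]
gripper_width: 0.38
grasp_force: 0.0
```

Run:
```python
from h import *
import cv2
go(.609,-.235,.16)
w=bot.read_camera("wrist")["color"]; s=bot.read_camera("side")["color"]
im=np.hstack([cv2.resize(w[:,160:480],(400,500)),cv2.resize(s[130:290,180:308],(400,500))])
cv2.imwrite("pics/c4.png",im[:,:,::-1])
```

```text
t 13.25 pos [ 0.6165 -0.2339  0.1593] yaw 7.03 tilt [ 0.  0. -1.] w 0.380 g 0.0 F [ 0.4 -0.1  0.4]
-> shift [-0.0011, -0.0377, -0.0033] turn 0.0000
```

View pics/c4.png

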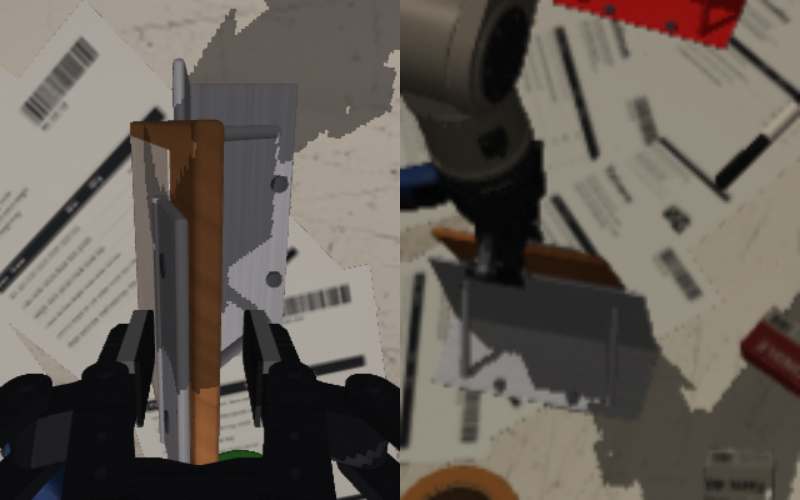

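The board has left the far finger and leans on the divider, with both pads clear. I'll open wide and rise.

Emit:
apply_moves:
  deltas:
    - [0.4,[0,-0.01,0],0]
    - [0.2,[0,-0.01,0],0]
    - [0.1,[0,-0.01,0],0]
    - [0.1,[0,-0.01,0],0]
    - [0.1,[0,-0.01,-0.1],0]
    - [0.1,[0,-0.01,-0.25],0]
    - [0.1,[0,-0.01,-0.45],0]
    - [0.1,[0,-0.01,-0.7],0]
    - [0.1,[0,-0.01,-0.9],0]
    - [0.1,[0,-0.01,-0.9],0]

```text
t: 14.35
eef_pos: [0.6171, -0.2342, 0.3467]
tool_rot: [0.005, 0.663, 0.749, 0.002]
contact_force: [1.0, -0.3, -1.1]
gripper_width: 0.903
grasp_force: 0.0
```

Run:
```python
from h import *
import cv2
go(.44,.007,.3,-14.5)
p,M,yw,o=st(); T=np.eye(4);T[:3,:3]=M;T[:3,3]=p
w=bot.read_camera("wrist"); q={"intrinsics":w["intrinsics"],"pose":T@w["hand_eye"]}
print(bot.look_for(w,"clipboard"))
s=bot.read_camera("side"); t=bot.read_camera("top")
print(bot.look_for(s,"clipboard"),bot.look_for(t,"carton_large"),bot.look_for(s,"carton_large"))
im=np.hstack([cv2.resize(w["color"][:,160:480],(400,500)),cv2.resize(s["color"][130:290,180:308],(400,500))])
cv2.imwrite("pics/c5.png",im[:,:,::-1])
np.save("w5.npy",q)
```

```text
t 14.35 pos [ 0.6171 -0.2342  0.3467] yaw 7.02 tilt [ 0.011 -0.003 -1.   ] w 0.903 g 0.0 F [ 1.  -0.3 -1.1]
-> shift [1.3062, -0.734, 0.2197] turn 0.0598
[{'point': [0.6051, -0.2247, 0.1729], 'confidence': 0.63}]
[{'point': [0.6175, -0.2291, 0.1764], 'confidence': 0.8}, {'point': [0.4535, 0.0118, 0.0447], 'confidence': 0.35}] [{'point': [0.4374, 0.01, 0.0466], 'confidence': 0.7}, {'point': [0.4538, 0.2065, 0.0488], 'confidence': 0.69}, {'point': [0.6187, -0.1527, 0.0084], 'confidence': 0.19}] [{'point': [0.4683, 0.2079, 0.0422], 'confidence': 0.8}, {'point': [0.4537, 0.0131, 0.0464], 'confidence': 0.63}]
```

View pics/c5.png

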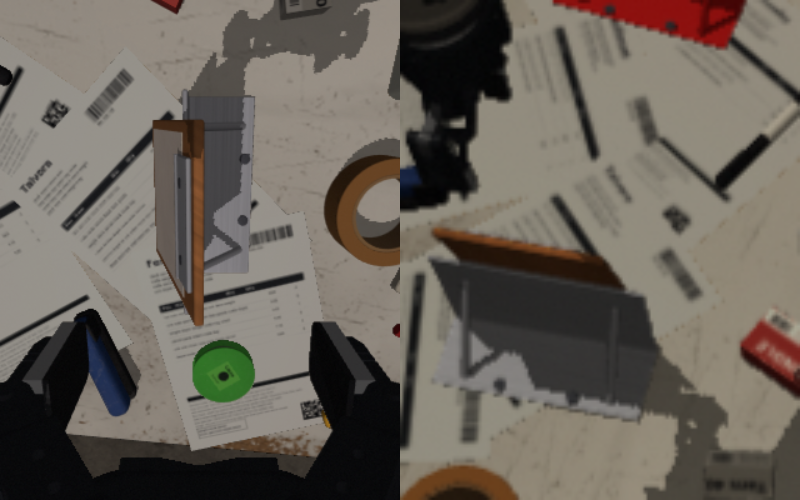

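Released: the board leans squarely, and the front foot edge in the wrist view is at about (283,98)-(286,192). I'll work out the foot while moving to the carton.

Run:
```python
from h import *
q=np.load("w5.npy",allow_pickle=True).item()
for n,a,b,z in (("foot front",(283.2,97.6),(285.6,192),.002),("top back",(323.2,97.6),(323.2,259),.193)):
    A,B=ray(q,*a,z),ray(q,*b,z);d=A-B;print(n,A.round(4),B.round(4),"len %.3f yaw %.1f"%(np.linalg.norm(d),np.degrees(np.arctan2(d[1],d[0]))))
```

```text
foot front [ 0.5644 -0.1684  0.002 ] [ 0.5801 -0.3003  0.002 ] len 0.133 yaw 96.8
top back [ 0.6137 -0.1613  0.193 ] [ 0.6322 -0.3071  0.193 ] len 0.147 yaw 97.2
```

Emit:
apply_moves:
  deltas:
    - [0,[0.1,-0.08,0],0]
    - [0,[0.3,-0.2,0],0]
    - [0,[0.5,-0.35,0],0.01]
    - [0,[0.7,-0.5,0],0.03]
    - [0,[0.8,-0.6,0],0.04]
    - [0,[0.8,-0.73,0],0.06]
    - [0,[0.8,-0.73,0],0.06]
    - [0,[0.8,-0.73,0],0.06]

```text
t: 15.5
eef_pos: [0.4495, -0.0936, 0.3391]
tool_rot: [0.0, 0.791, 0.612, -0.0]
contact_force: [0.4, -0.1, -0.3]
gripper_width: 0.997
grasp_force: 0.0
```

Emit:
apply_moves:
  deltas:
    - [0,[0.15,0.06,0.1],0]
    - [0,[0.3,0.12,0.2],0]
    - [0,[0.47,0.18,0.22],0]
    - [0,[0.47,0.18,0.22],0]
    - [0,[0.47,0.18,0.22],0]

```text
t: 16.0
eef_pos: [0.509, -0.0107, 0.2946]
tool_rot: [-0.001, 0.79, 0.613, -0.0]
contact_force: [-0.2, -0.2, -0.6]
gripper_width: 0.998
grasp_force: 0.0
```

Run:
```python
from h import *
import cv2
go(.44,.007,.3,-14.5)
p,M,yw,o=st(); T=np.eye(4);T[:3,:3]=M;T[:3,3]=p
w=bot.read_camera("wrist"); q={"intrinsics":w["intrinsics"],"pose":T@w["hand_eye"]}
np.save("w6.npy",q); print(bot.look_for(w,"carton_large"))
h=cv2.cvtColor(w["color"],cv2.COLOR_RGB2HSV)
m=cv2.inRange(h,(95,90,40),(125,255,255)); ys,xs=np.nonzero(m); print(len(xs),xs.min(),xs.max(),ys.min(),ys.max())
cv2.imwrite("pics/c6.png",w["color"][:,:,::-1])
t=bot.read_camera("top"); print(bot.look_for(t,"clipboard"))
```

```text
t 16.00 pos [ 0.509  -0.0107  0.2946] yaw -14.42 tilt [-0.001  0.001 -1.   ] w 0.998 g 0.0 F [-0.2 -0.2 -0.6]
-> shift [-0.0001, -0.3561, -0.0267] turn 0.0002
[{'point': [0.4415, 0.0118, 0.046], 'confidence': 0.82}, {'point': [0.439, 0.178, 0.0214], 'confidence': 0.81}]
2099 232 284 121 200
[{'point': [0.598, -0.2338, 0.1193], 'confidence': 0.97}]
```

View pics/c6.png

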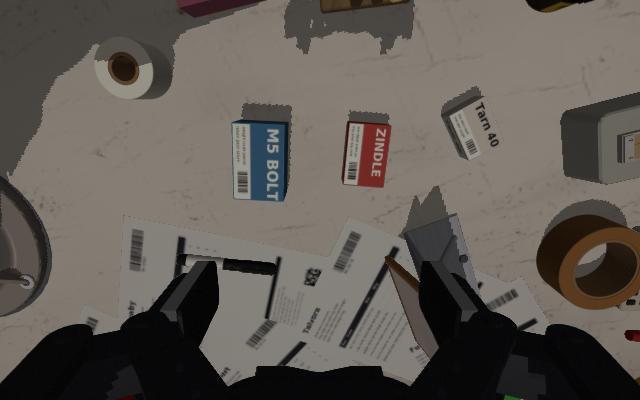

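Blue carton top in the wrist view: about (233,121), (287,123), (282,200), (235,198). The medium and small cartons are undisturbed.

Run:
```python
from h import *
q=np.load("w6.npy",allow_pickle=True).item()
P=np.array([ray(q,*a,.045) for a in ((233,121),(287,123),(282,200),(235,198))])
print(P.round(4).tolist(),P.mean(0).round(4))
for i in range(4):
    d=P[(i+1)%4]-P[i];print("%.3f %.1f"%(np.linalg.norm(d),np.degrees(np.arctan2(d[1],d[0]))))
c=P.mean(0); go(c[0],c[1],.2,-14)
```

```text
[[0.4285, 0.0603, 0.045], [0.4862, 0.0432, 0.045], [0.4558, -0.0415, 0.045], [0.4023, -0.0252, 0.045]] [0.4432 0.0092 0.045 ]
0.060 -16.5
0.090 -109.7
0.056 163.1
0.089 73.0
t 16.20 pos [ 0.5082 -0.0126  0.2954] yaw -14.67 tilt [ 0. -0. -1.] w 1.002 g 0.0 F [-0.   0.3  0. ]
-> shift [0.0234, -0.3422, 0.4768] turn -0.0019
```

Emit:
apply_moves:
  deltas:
    - [0,[0.01,-0.15,0.1],0.004]
    - [0,[0.02,-0.3,0.3],0.004]
    - [0,[0.02,-0.34,0.5],0.004]
    - [0,[0.02,-0.34,0.7],0.004]
    - [0,[0.02,-0.34,0.85],0.004]
    - [0,[0.02,-0.34,0.95],0.004]
    - [0,[0.02,-0.34,0.95],0.004]

```text
t: 16.9
eef_pos: [0.4416, 0.0086, 0.1034]
tool_rot: [-0.001, 0.799, 0.601, -0.002]
contact_force: [-0.3, 0.1, 0.9]
gripper_width: 1.003
grasp_force: 0.0
```

```bash
python3 -c "
from h import *
go(.4425,.009,.004,-16)"
```

```text
t 16.90 pos [0.4416 0.0086 0.1034] yaw -16.07 tilt [-0.005 -0.    -1.   ] w 1.003 g 0.0 F [-0.3  0.1  0.9]
-> shift [0.0039, 0.0061, 0.4972] turn -0.0002
```

Emit:
apply_moves:
  deltas:
    - [0,[0,0,0.15],0]
    - [0,[0,0,0.3],0]
    - [0,[0,0,0.42],0]
    - [0,[0,0,0.495],0]
    - [0,[0,0,0.495],0]
    - [0.15,[0,0,0.495],0]
    - [0.25,[0,0,0.495],0]
    - [0.4,[0,0,0.495],0]
    - [0.6,[0,0,0.495],0]
    - [0.6,[0,0,0.495],0]
    - [0.6,[0,0,0.495],0]
  squeeze: 35

```text
t: 18.0
eef_pos: [0.444, 0.0094, 0.0076]
tool_rot: [0.001, 0.799, 0.601, 0.0]
contact_force: [-2.2, -0.5, 7.7]
gripper_width: 0.695
grasp_force: 36.6
```

Emit:
apply_moves:
  deltas:
    - [0.6,[0,0,-0.03],0]
    - [0.6,[0,0,-0.1],0]
    - [0.6,[0,0,-0.25],0]
    - [0.6,[0,0,-0.4],0]
    - [0.6,[0,0,-0.5],0]
    - [0.6,[0,0,-0.5],0]

```text
t: 18.6
eef_pos: [0.4453, 0.0096, 0.109]
tool_rot: [0.002, 0.799, 0.601, 0.002]
contact_force: [1.0, 0.9, -3.6]
gripper_width: 0.696
grasp_force: 40.1
```

Emit:
apply_moves:
  deltas:
    - [0.6,[-0.1,0,0],0]
    - [0.6,[-0.2,0.05,0],0.02]
    - [0.6,[-0.35,0.1,0],0.04]
    - [0.6,[-0.5,0.15,0],0.06]
    - [0.6,[-0.65,0.2,0],0.08]
    - [0.6,[-0.8,0.25,0],0.1]
    - [0.6,[-0.9,0.3,0],0.12]
    - [0.6,[-0.95,0.35,0],0.14]
    - [0.6,[-1,0.35,0],0.16]
    - [0.6,[-1,0.35,0],0.18]
    - [0.6,[-1,0.35,0],0.186]
    - [0.6,[-1,0.35,0],0.186]

```text
t: 19.8
eef_pos: [0.4546, -0.2018, 0.1052]
tool_rot: [-0.0, 0.998, 0.061, -0.001]
contact_force: [1.1, 0.8, -3.8]
gripper_width: 0.703
grasp_force: 39.9
```

Run:
```python
from h import *
import cv2
go(.495,-.2445,.109,-83)
p,M,yw,o=st(); T=np.eye(4);T[:3,:3]=M;T[:3,3]=p
w=bot.read_camera("wrist"); q={"intrinsics":w["intrinsics"],"pose":T@w["hand_eye"]}
np.save("w7.npy",q); cv2.imwrite("pics/c7.png",w["color"][:,:,::-1])
print(bot.look_for(w,"clipboard_foot"),bot.look_for(w,"carton_end_a"))
```

```text
t 19.80 pos [ 0.4546 -0.2018  0.1052] yaw -82.99 tilt [-0.002  0.    -1.   ] w 0.703 g 39.9 F [ 1.1  0.8 -3.8]
-> shift [0.1743, 0.2367, -0.0195] turn 0.0000
[{'point': [0.5771, -0.2358, 0.0301], 'confidence': 0.88}] [{'point': [0.476, -0.1961, 0.1423], 'confidence': 0.86}]
```

View pics/c7.png

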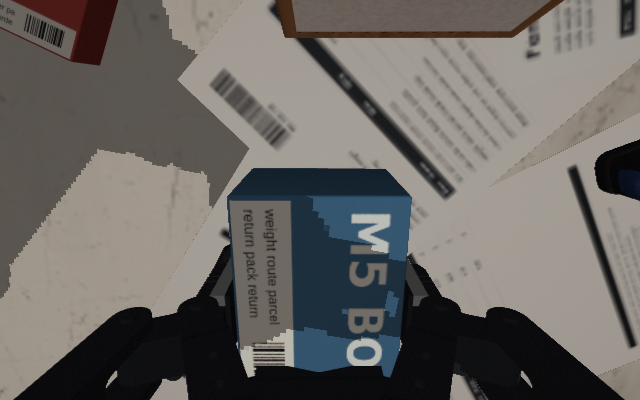

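Wrist view: the carton's front end has its bottom edge at (253,169)-(386,169), and the board's foot edge is at (284,37)-(513,37). That was my eleventh picture, one over the limit, so I'll use only numbers from here.

Run:
```python
from h import *
q=np.load("w7.npy",allow_pickle=True).item()
p,M,yw,o=st()
zb=p[2]-.0076
def seg(n,a,b,z):
    A,B=ray(q,*a,z),ray(q,*b,z);m=(A+B)/2;d=A-B
    print(n,m.round(4),"len %.3f yaw %.1f"%(np.linalg.norm(d),np.degrees(np.arctan2(d[1],d[0])))," rel TCP in tool",(M.T@(m-p)).round(4));return m
f=seg("foot",(284,37),(513,37),.001)
e=seg("end bottom",(253,169),(386,169),zb)
seg("end top",(230,200),(411,198),zb+.045)
print((M.T@(f-e)/.2).round(3))
```

```text
foot [ 0.5718 -0.2404  0.001 ] len 0.150 yaw 97.0  rel TCP in tool [0.1112 0.0529 0.1046]
end bottom [ 0.498  -0.1971  0.0981] len 0.059 yaw 97.0  rel TCP in tool [0.0432 0.0008 0.0076]
end top [ 0.4975 -0.1974  0.1431] len 0.057 yaw 97.7  rel TCP in tool [ 0.0426  0.0009 -0.0374]
[0.34  0.26  0.485]
```

Emit:
apply_moves:
  deltas:
    - [0.6,[0.06,0.1,0],0]
    - [0.6,[0.13,0.2,0],0]
    - [0.6,[0.2,0.26,0.1],0]
    - [0.6,[0.2,0.26,0.2],0]
    - [0.6,[0.2,0.26,0.3],0]
    - [0.6,[0.2,0.26,0.38],0]
    - [0.6,[0.2,0.26,0.44],0]
    - [0.6,[0.2,0.26,0.465],0]
    - [0.6,[0.2,0.26,0.465],0]

```text
t: 20.85
eef_pos: [0.5013, -0.2485, 0.0128]
tool_rot: [-0.0, 0.998, 0.061, -0.0]
contact_force: [-0.3, 0.8, -3.8]
gripper_width: 0.7
grasp_force: 39.8
```

Run:
```python
from h import *
p,M,yw,o=st()
e=p+M@[.043,.0008,0]; print((M.T@(np.array([.5718,-.2404,p[2]])-e)/.2).round(3)); go(.52,-.245,.008,-83)
w=bot.read_camera("wrist"); print(bot.look_for(w,"clipboard_foot"))
# edge rows near col 320: print vertical profile to find the foot/end gap
g=w["color"].mean(2)[:,290:350].mean(1); print(g[100:215:3].round().astype(int).tolist())
```

```text
[ 0.14  -0.001 -0.   ]
t 20.85 pos [ 0.5013 -0.2485  0.0128] yaw -82.96 tilt [-0.001  0.    -1.   ] w 0.700 g 39.8 F [-0.3  0.8 -3.8]
-> shift [0.095, -0.0057, 0.0239] turn 0.0001
[{'point': [0.5871, -0.2343, 0.0701], 'confidence': 0.94}]
[100, 46, 69, 161, 161, 161, 161, 161, 161, 160, 161, 161, 161, 161, 161, 161, 161, 161, 161, 161, 160, 159, 160, 32, 33, 34, 34, 35, 36, 36, 37, 37, 64, 74, 74, 72, 71, 71, 67]
```

Emit:
apply_moves:
  deltas:
    - [0.6,[0.03,0,0],0]
    - [0.6,[0.06,0,0],0]
    - [0.6,[0.09,0,0],0]
    - [0.6,[0.105,0,0],0]
    - [0.6,[0.118,0,0],0]
    - [0.6,[0.118,0,0],0]
    - [0.6,[0.118,0,0.015],0]
    - [0.6,[0.118,0,0.025],0]
    - [0.6,[0.118,0,0.025],0]

```text
t: 21.85
eef_pos: [0.5247, -0.2458, 0.008]
tool_rot: [-0.0, 0.998, 0.061, -0.0]
contact_force: [0.4, 0.4, -4.6]
gripper_width: 0.697
grasp_force: 39.9
```

Run:
```python
from h import *
go(.52,-.245,.008,-83)
w=bot.read_camera("wrist")
g=w["color"].mean(2)[:,290:350].mean(1); print(g[130:200].round().astype(int).tolist())
```

```text
t 21.85 pos [ 0.5247 -0.2458  0.008 ] yaw -82.99 tilt [-0.001  0.    -1.   ] w 0.697 g 39.9 F [ 0.4  0.4 -4.6]
-> shift [-0.0227, -0.0069, 0.0001] turn 0.0000
[111, 110, 109, 110, 111, 111, 109, 109, 111, 111, 112, 112, 111, 110, 110, 111, 112, 112, 112, 111, 110, 111, 111, 111, 112, 111, 111, 112, 110, 112, 111, 112, 110, 84, 178, 178, 178, 175, 63, 36, 37, 37, 37, 38, 38, 38, 39, 39, 39, 39, 39, 40, 40, 40, 41, 40, 41, 41, 41, 41, 41, 42, 42, 42, 43, 53, 71, 81, 86, 83]
```

Emit:
apply_moves:
  deltas:
    - [0.6,[0,0,0.006],0]
    - [0.6,[0,0,0.012],0]
    - [0.6,[0,0,0.012],0]

```text
t: 22.2
eef_pos: [0.5248, -0.2458, 0.0077]
tool_rot: [0.0, 0.998, 0.061, -0.0]
contact_force: [-6.3, 2.4, 15.4]
gripper_width: 0.697
grasp_force: 42.1
```

Emit:
apply_moves:
  deltas:
    - [0.6,[0,0,-0.006],0]
    - [0.4,[0,0,-0.006],0]
    - [0.25,[0,0,-0.006],0]
    - [0.12,[0,0,-0.006],0]
    - [0,[0,0,-0.006],0]
    - [0,[0,0,-0.006],0]
    - [0,[0,0,-0.1],0]
    - [0,[0,0,-0.25],0]
    - [0,[-0.1,0,-0.4],0]
    - [0,[-0.2,0,-0.6],0]
    - [0,[-0.3,0,-0.75],0]
    - [0,[-0.3,0,-0.75],0]

```text
t: 23.4
eef_pos: [0.4653, -0.2551, 0.1598]
tool_rot: [0.002, 0.998, 0.06, 0.002]
contact_force: [0.1, 0.5, 0.5]
gripper_width: 1.0
grasp_force: 0.0
```

Run:
```python
from h import *
import cv2
go(.52,-.245,.008,-83)
p,M,yw,o=st(); T=np.eye(4);T[:3,:3]=M;T[:3,3]=p
w=bot.read_camera("wrist"); q={"intrinsics":w["intrinsics"],"pose":T@w["hand_eye"]}
for n in ["clipboard","clipboard_foot","carton_large","carton_end_a"]: print(n,[(np.round(d["point"],3).tolist(),round(d["confidence"],2)) for d in bot.look_for(w,n)])
c=w["color"]; hs=cv2.cvtColor(c,cv2.COLOR_RGB2HSV)
def blobs(n,lo,hi):
    m=cv2.inRange(hs,lo,hi)
    for k in sorted(cv2.findContours(m,0,2)[0],key=cv2.contourArea)[::-1][:2]:
        r=cv2.minAreaRect(k); print(n,cv2.contourArea(k),np.round(cv2.boxPoints(r)).tolist())
blobs("blue",(95,90,30),(125,255,255)); blobs("brown",(4,90,40),(20,255,255))
t=bot.read_camera("top"); s=bot.read_camera("side")
for x in (t,s):
    for n in ["clipboard","carton_medium","carton_small","carton_large"]: print(n,[(np.round(d["point"],3).tolist(),round(d["confidence"],2)) for d in bot.look_for(x,n)][:2])
cols=c.mean(2)
for a in (270,320,370): print(a,cols[60:200:2,a].round().astype(int).tolist())
np.save("w8.npy",q)
```

```text
t 23.40 pos [ 0.4653 -0.2551  0.1598] yaw -83.12 tilt [ 0.005 -0.004 -1.   ] w 1.000 g 0.0 F [0.1 0.5 0.5]
-> shift [0.2744, -0.0206, 0.7599] turn -0.0003
clipboard [([0.581, -0.24, 0.061], 0.85)]
clipboard_foot [([0.584, -0.235, 0.06], 0.71)]
carton_large [([0.527, -0.243, 0.043], 0.74)]
carton_end_a [([0.53, -0.245, 0.049], 0.62)]
blue 6513.0 [[273.0, 52.0], [357.0, 52.0], [357.0, 178.0], [273.0, 178.0]]
blue 4361.5 [[497.0, 155.0], [638.0, 107.0], [650.0, 142.0], [508.0, 189.0]]
brown 707.5 [[357.0, 53.0], [441.0, -6.0], [458.0, 18.0], [374.0, 77.0]]
brown 648.0 [[171.0, 12.0], [186.0, -6.0], [260.0, 53.0], [245.0, 72.0]]
clipboard [([0.598, -0.229, 0.123], 0.89), ([0.561, -0.017, 0.029], 0.67)]
carton_medium [([0.562, -0.017, 0.028], 0.63)]
carton_small [([0.691, -0.02, 0.028], 0.8)]
carton_large [([0.449, 0.204, 0.05], 0.85), ([0.545, -0.243, 0.044], 0.72)]
clipboard [([0.616, -0.229, 0.178], 0.93), ([0.51, -0.244, 0.046], 0.17)]
carton_medium [([0.574, -0.011, 0.031], 0.6), ([0.613, -0.229, 0.172], 0.35)]
carton_small [([0.701, -0.019, 0.027], 0.93)]
carton_large [([0.471, 0.20
[... 341 characters left out ...]
6, 136, 135, 136, 136, 136, 136, 135, 135, 136, 135]
320 [71, 71, 71, 70, 70, 71, 71, 71, 71, 72, 71, 71, 71, 72, 71, 71, 71, 72, 71, 71, 71, 70, 71, 71, 70, 71, 70, 71, 71, 71, 49, 38, 39, 38, 38, 37, 37, 38, 38, 38, 38, 38, 38, 38, 39, 38, 38, 38, 38, 38, 39, 38, 39, 38, 51, 72, 71, 70, 71, 77, 132, 126, 114, 103, 121, 133, 127, 124, 115, 121]
370 [125, 119, 122, 128, 123, 130, 134, 132, 133, 134, 134, 132, 124, 109, 102, 118, 128, 133, 135, 135, 135, 135, 134, 125, 117, 115, 124, 131, 136, 135, 135, 134, 132, 113, 97, 116, 130, 131, 134, 133, 133, 135, 130, 109, 106, 120, 125, 133, 135, 132, 133, 134, 131, 119, 118, 122, 129, 136, 135, 112, 96, 115, 135, 136, 136, 136, 136, 136, 135, 136]
```

Run:
```python
from h import *
import cv2
p,M,yw,o=st(); T=np.eye(4);T[:3,:3]=M;T[:3,3]=p; print(p,M[:,2].round(4))
w=bot.read_camera("wrist"); q={"intrinsics":w["intrinsics"],"pose":T@w["hand_eye"]}
hs=cv2.cvtColor(w["color"],cv2.COLOR_RGB2HSV)
b=cv2.inRange(hs,(95,90,30),(125,255,255)); b[:,450:]=0
ys,xs=np.nonzero(b); r=(ys.min(),ys.max()); print("blue",xs.min(),xs.max(),r)
for y in r: print("carton top edge",ray(q,xs[ys==y].mean(),y,.045).round(4), len(xs[ys==y]))
br=cv2.inRange(hs,(4,90,40),(20,255,255))
L=[]
for c in (200,220,240,380,400,420,440):
    yy=np.nonzero(br[:110,c])[0]
    if len(yy): P=ray(q,c,yy.max()+1,.001); L.append(P); print("foot",c,yy.min(),yy.max(),P.round(4))
xx=np.nonzero(br[:70].any(0))[0]; print(xx.min(),xx.max())
```

```text
[ 0.46547672 -0.25306971  0.15578761] [-1.e-04  1.e-04 -1.e+00]
blue 276 362 (np.int64(51), np.int64(179))
carton top edge [ 0.567  -0.2254  0.045 ] 39
carton top edge [ 0.4803 -0.2516  0.045 ] 76
foot 200 3 20 [ 0.5842 -0.1455  0.001 ]
foot 220 33 46 [ 0.5674 -0.1617  0.001 ]
foot 240 51 54 [ 0.5635 -0.1779  0.001 ]
foot 380 51 54 [ 0.5772 -0.2892  0.001 ]
foot 400 51 54 [ 0.5792 -0.3051  0.001 ]
foot 420 29 43 [ 0.5891 -0.3194  0.001 ]
foot 440 0 16 [ 0.6099 -0.3308  0.001 ]
0 452
```

The gap is about 2 mm, the carton is centred on the foot, everything is released, and the bystander cartons have not moved. Handing in.

```bash
python3 -c "
from station import bot
print(bot.hand_in())"
```

```text
the job is handed in; nothing more can be done
None
```

The job is handed in, though no verdict came back: the clipboard leans on the steel divider at about 12° (measured from the images), released and square, with the blue carton about 2 mm in front of the middle of its foot and the other two cartons unmoved; I viewed 11 pictures, one over the limit of 10.

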